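# Set the end float of a turned roller in its rest

### The arm

A 6-joint arm with a two-finger parallel gripper is mounted at the origin on the work surface. World frame = base frame: x ahead of the robot, y to its left, z up, the work surface at z = 0. Lengths are in m, angles in rad, forces in N, time in s.
With the tool pointing down it reaches from about 0.375 to 0.975 m from the base axis. Payload 3.8 kg.
Tool frame: the origin (TCP) lies midway between the tips of the shut fingers; the grasp point (between the pads) lies 19 mm behind it; z points along the fingers, y is the line along which they close (so a half turn about z gives the same grasp; the last joint's range is limited). The gripper opens to 85 mm and grips with 20 to 120 N. Pads are 22 mm wide; open, the fingers measure 114 mm over their backs; the gripper's body (76 mm by 85 mm) begins 54 mm behind the grasp point. The pads swing forward as they close: fully open they stand 13 mm farther back than shut.
Start: joints at [-1.361, 0.264, 1.604, -0, 1.274, -0.037], TCP at [0.165, -0.655, 0.231] pointing down, gripper open.
Joint ranges: [-2.63, 2.63], [-0.94, 2.18], [0.31, 2.57], [-1.31, 4.45], [0, 2.66], [-2.55, 2.55]. Speed limits (rad/s): [2.57, 2.57, 3.14, 3.14, 3.14, 3.14].

### API

Orientations are given as a rotation vector (axis times angle).
In Python, from workcell import status, read_camera, workorder, masks_of gives the robot as it stands.
- The arm moves only by the tool drive_tool, never from a script. Its argument "rows" is a list of rows, each a list of 7 numbers: the turn, a rotation vector about the tool's x, y, z in degrees, then the shift along the tool's x, y, z in m, then the opening, from 0 (shut) to 1 (fully open). In form: [[ax, ay, az, tx, ty, tz, claw], ...]. A call has 1 to 8 rows; each row shifts and turns the commanded pose from where the row before left it, along the tool's axes as they then stand; what a row does not reach is not made up. A row lasts 1/12 s, in which the tool goes at most 41.7 mm and 7.16 degrees, less where a joint would pass 70% of its speed; a pose out of reach is approached as far as the arm can. A call is refused whole if a number of a shift passes 0.0417 or a number of a turn 7.16, either way. A call with a gripper value outside its range is refused whole. The fingers move at their own pace and stop on an object; "force" is the grip in N (left out, the last holds). Time passes only in rows, so rows that do not move let the fingers close. It gives the time, the measured TCP pose, the force, the opening and the grip force at its end, in the units of the state.
- status.read_state(): the state, without advancing time (a new reading comes with each control period).
- read_camera(name): name is "scene" or "side" or "wrist"; returns a dict with "color" (384x512x3 uint8, red, green, blue), "intrinsics" (3x3 intrinsics, pixels), "world_from_camera" (4x4, takes a point from camera to world coordinates); the wrist camera has in their place "mount" (4x4, takes a point from camera to tool coordinates, whose origin is the TCP and whose axes are the flange's). Camera axes: x right, y up, looking along -z (the intrinsics and any distortion apply to the point x, -y, -z); pixel columns grow to the right and rows downward; lengths in m; the calibration is good to about 2 mm. The wrist camera is an equidistant fisheye: a pixel r from the principal point sees the ray r / f radians off the axis. A picture is of the moment at which its call begins: read the wrist's pose just before it. There is no depth.
- workorder.finish_job(): hands the job in; it is judged then, once.
Trained networks look in a picture, given as the dict that the camera call returned (one of the last four; its "shot" number tells which), for a name from the list of things; names that differ only in an ending like _2 or _b are one class to them, and where a whole thing is asked for, a point or a joint stands for the part that bears it (a point fixed in the world has none). Each returns a list of dicts, best first, with "score" (0 to 1); they miss things now and then, are a little off and sometimes report something else, mostly with a low value. They report only what shows in the picture. A call takes as long as a camera call.
- masks_of(picture, name): "mask" (384x512 bool, what is visible of it) and "bbox" ([left, top, right, bottom] in pixels, round what is visible of it).
The state is a dict: "time": time; "q": joint angles; "joint_vel": joint speeds; "joint_torque": joint torques, N m; "tool_pos": TCP position; "tcp_rot": TCP orientation; "wrist_force": force on the tool from outside, world axes, zero at the start; "torque": the same for the moment, N m; "width": opening from 0.0 (shut) to 1.0 (fully open); "grip_force": force on a finger pad.
Only numpy, scipy, OpenCV 4.12 (cv2) and the standard library are available. Lean on these libraries where they do the work, as an engineer would, in place of code of your own. Each camera call takes 0.05 s, during which the arm holds its last target. There are 200 camera calls.

### The job

Lay the cream roller in the two steel vees of the blue roller rest, between the fixed end stop and the brass jaw, and let go of it. Then turn the rest's black thumbscrew clockwise until it seats, so that the jaw has pushed the roller home against the stop, back it off a quarter turn so that the roller can spin freely, and finish while still gripping the thumbscrew there. Leave the other things on the bench where they are.

Things in the scene. Friction and masses are not known exactly. Their poses are not given: they have to be found in the camera images.
- roller: The cream plastic roller to be loaded: a solid cylinder 44 mm in diameter and 100 mm long with 4 mm chamfers at both ends, 0.12 to 0.26 kg. Origin at its centre, own x along its axis (either end is as good); y and z turn with it as it rolls. At the start it lies level on the rack, its centre 42 mm above the bench.
- spare: A dark grey roller of the same size and form, origin and axes likewise, lying on the rack's other place; to be left there. Which of the two places holds which roller varies.
- rack: Fixed plywood stock rack, base 120 x 180 x 10 mm; origin under its centre. Two places lie 48 mm to either side of the centre along its y, each a pair of 14 mm wide wooden vees at x = -40 and +40 mm that carry a roller lying along the rack's x; between the vees (66 mm) the fingers can go down beside the roller to just above the base. The rollers' axes are 96 mm apart.
- rest: Fixed roller rest, aluminium base 100 mm (x) by 250 mm (y, from y = -78 to +172 mm), 12 mm thick. Origin on the bench below the centre of the laid-in roller; y runs along the roller, from the end stop to the thumbscrew; z up. Blue screw housing 66 x 70 mm centred at y = 130 mm, top 55 mm above the bench.
- vee_axis (a point): Where the roller's centre belongs when it lies home against the stop: 50 mm above the rest's origin, axes as the rest's. Two 14 mm wide steel 45-degree vees at y = -40 and +40 mm (66 mm free between them, for the fingers) carry the roller along y; their upper edges are 55 mm apart, 46 mm above the bench.
- stop_face (a point): Centre line of the end stop's face at the roller's axis height: y = -50 mm of the rest, looking to +y. The blue stop is 36 mm wide and 52 mm high above the bench.
- jaw: Brass jaw, 36 mm wide (x), 22 mm (y), top 50 mm above the bench. Origin under the middle of the face that pushes the roller (it faces the rest's -y). The face stands at y = 50.8 mm of the rest when the screw is seated and 3 mm farther out for every radian backed off (6 to 8.4 mm farther at the start).
- screw (a joint): Turn of the thumbscrew in rad, growing clockwise as seen from above (tightening). 0 = seated against a hard stop, with the knob's white pointer at the red mark; at the start between -2.8 and -2.0; -1.57 is a quarter turn backed off. Range -4.0 to 0. It turns stiffly at about 0.05 N m, stays where it is left, and does not rise or sink.
- knob_grip (a point): Grip point of the thumbscrew, on its vertical axis 86 mm above the bench, at x = 0, y = 125 mm of the rest. Black bar 44 mm long (own x), 14 mm thick (own y: the fingers close along it), 40 mm high, its top 15 mm above this point; it turns with the screw. White pointer on its -x end; when seated, own x is the rest's x and the pointer is at the red mark on the housing's -x side.
- caliper: Loose caliper, 210 mm long, 12 mm high, lying beyond the rest and rack; leave alone.
- deburrer: Loose deburring tool like a screwdriver with an orange handle, lying behind the rest; leave alone.
- brush: Loose hand brush at the right front; leave alone.
- oil: White oil bottle with a red cap, 52 mm in diameter, 130 mm high, standing at the left back; leave alone.
- mug: Blue mug, 80 mm in diameter, 90 mm high, at the right back; leave alone.
- collar: Cream plastic collar, a ring 64 mm in diameter and 22 mm high, lying beyond the rack; leave alone.

How it is judged:
On the way, in this order (a step that is already met when the one before it is completed fails the run):
1. the cream roller lies in both vees of the rest, released, with the thumbscrew still backed off (x of roller in the frame of rest between -0.003 and 0.003 m and z of roller in the frame of rest between 0.046 and 0.053 m and angle between the x axis of roller and the y axis of rest, either way round below 0.06 rad and contact force between roller and the fingers below 0.3 N and linear speed of roller below 0.02 m/s and value of joint screw below -1 rad), for 0.2 s.
2. the thumbscrew is seated with the roller pushed home against the stop (x of roller in the frame of rest between -0.003 and 0.003 m and z of roller in the frame of rest between 0.046 and 0.053 m and angle between the x axis of roller and the y axis of rest, either way round below 0.06 rad and y of roller in the frame of rest between -0.002 and 0.0025 m and value of joint screw above -0.1 rad), for 0.1 s.
At the end, for the whole second after the job is handed in: Roller untouched in both vees (3 mm sideways, 4 mm in height, 0.06 rad), its centre within 2.5 mm towards and 4 mm away from the stop of home; thumbscrew still, 1.57 +- 0.25 rad back from its seat, the fingers gripping it with over 3 N (x of roller in the frame of rest between -0.003 and 0.003 m and z of roller in the frame of rest between 0.046 and 0.053 m and angle between the x axis of roller and the y axis of rest, either way round below 0.06 rad and y of roller in the frame of rest between -0.0025 and 0.004 m and contact force between roller and the fingers below 0.3 N and linear speed of roller below 0.02 m/s and value of joint screw between -1.82 and -1.32 rad and velocity of joint screw between -0.08 and 0.08 rad/s and contact force between the fingers and screw above 3 N); the arm keeps its last pose, push and grip.
It fails at once if a loose bystander is moved by more than 40 mm (distance of any of spare, caliper, deburrer, brush, oil, mug, collar from where it was at the start of the episode above 0.04 m).
It also fails if it takes over 66 s, if anything falls off the work surface, if the arm or the gripper's body presses on something with over 40 N, if the wrist force passes 120 N, or if a joint passes its speed limit or range.

## Working session

There is one attempt and no reset: what is moved stays moved. The work goes in short steps, Python scripts to look and compute and a tool call to move; the robot and the scene stay as the last step left them, time stands still between calls to the robot, and variables do not carry over. Pictures are saved under pics/ and viewed, at most 10 in all, crops included, and the job is handed in when it is done.

Besides the shell and the picture viewer there is one more tool, called after "Emit:" by a JSON object that holds its "name" and its "arguments", one argument or row to a line. drive_tool: Moves the arm, as the interface text tells. Its arguments: {"type":"object","properties":{"rows":{"type":"array"},"force":{"type":"number"}},"required":["rows"]}

```bash
ls; mkdir -p pics; cat > h.py <<'E'
import numpy as np, cv2
from scipy.spatial.transform import Rotation as R
from workcell import status, read_camera, workorder, masks_of
def ray(p,uv):  # fixed camera pixel -> origin, dir in world
    K=np.array(p["intrinsics"]);T=np.array(p["world_from_camera"])
    d=np.linalg.inv(K)@np.array([uv[0],uv[1],1.]);d=np.array([d[0],-d[1],-d[2]])
    return T[:3,3],T[:3,:3]@d
def at_z(p,uv,z):
    o,d=ray(p,uv);return o+d*(z-o[2])/d[2]
def proj(p,X):
    K=np.array(p["intrinsics"]);T=np.linalg.inv(np.array(p["world_from_camera"]))
    c=T[:3,:3]@np.array(X)+T[:3,3];c=K@np.array([c[0],-c[1],-c[2]]);return c[:2]/c[2]
def tri(rays):
    A=np.zeros((3,3));b=np.zeros(3)
    for o,d in rays:
        d=d/np.linalg.norm(d);M=np.eye(3)-np.outer(d,d);A+=M;b+=M@o
    return np.linalg.solve(A,b)
def cen(m):
    v,u=np.nonzero(m);return np.array([u.mean(),v.mean()])
def save(p,n): cv2.imwrite(f"pics/{n}.png",np.array(p["color"])[:,:,::-1])
E
python3 - <<'E'
from h import *
s=status.read_state();print({k:np.round(v,3) for k,v in s.items()})
P={}
for n in("scene","side"):
    p=read_camera(n);save(p,n);print(n,np.round(p["intrinsics"],1).tolist(),np.round(p["world_from_camera"],3).tolist(),[k for k in p])
    for t in("roller","spare","rack","rest","jaw","screw","knob_grip"):
        for m in masks_of(p,t)[:2]: print(t,round(m["score"],2),np.round(m["bbox"]),cen(m["mask"]).round(1),m["mask"].sum())
a,b=cv2.imread("pics/scene.png"),cv2.imread("pics/side.png")
E
```

```text
pics
{'time': np.float64(0.0), 'q': array([-1.361,  0.265,  1.605, -0.   ,  1.274, -0.037]), 'joint_vel': array([-0.001,  0.   ,  0.001,  0.   , -0.001, -0.   ]), 'joint_torque': array([-1.0000e-03, -5.1511e+01, -3.6731e+01, -0.0000e+00,  1.3000e-02,
       -0.0000e+00]), 'tool_pos': array([ 0.165, -0.654,  0.23 ]), 'tcp_rot': array([-3.115, -0.386,  0.   ]), 'wrist_force': array([ 0.208, -0.514, -0.372]), 'torque': array([-0.009,  0.003,  0.025]), 'grip_force': np.float64(0.0), 'width': np.float64(1.002)}
scene [[447.8, 0.0, 255.1], [0.0, 447.8, 191.8], [0.0, 0.0, 1.0]] [[-0.767, -0.492, 0.412, 1.169], [0.642, -0.59, 0.49, 0.64], [0.002, 0.64, 0.768, 1.106], [0.0, 0.0, 0.0, 1.0]] ['color', 'intrinsics', 'world_from_camera', 'shot']
roller 0.56 [234. 135. 264. 158.] [247.  146.2] 417
spare 0.93 [218. 122. 245. 139.] [229.9 130.9] 361
rack 0.96 [210. 137. 265. 169.] [239.  150.3] 788
rest 0.92 [275. 180. 357. 245.] [314.6 211.1] 2485
jaw 0.63 [315. 200. 321. 217.] [319.  208.9] 123
jaw 0.59 [211. 135. 265. 170.] [240.  150.3] 807
screw 0.7 [330. 200. 344. 220.] [336.4 209.8] 236
knob_grip 0.7 [331. 203. 346. 221.] [336.4 209.9] 223
side [[357.3, 0.0, 262.6], [0.0, 357.3, 189.6], [0.0, 0.0, 1.0]] [[-0.985, 0.138, -0.104, 0.514], [-0.172, -0.715, 0.678, 0.703], [0.019, 0.685, 0.728, 0.832], [0.0, 0.0, 0.0, 1.0]] ['color', 'intrinsics', 'world_from_camera', 'shot']
roller 0.88 [302. 149. 327. 164.] [314.7 156.8] 357
roller 0.69 [283. 198. 328. 282.] [302.1 244.7] 2818
spare 0.6 [299. 133. 332. 147.] [315.2 139.3] 301
rack 0.9 [293. 140. 335. 177.] [311.7 160.9] 654
rack 0.43 [179. 176. 242. 200.] [205.7 185.5] 415
rest 0.72 [285. 201. 325. 283.] [302.4 244.5] 2833
jaw 0.43 [296. 235. 310. 245.] [302.8 239.2] 82
screw 0.69 [298. 238. 315. 265.] [306.2 250.9] 261
knob_grip 0.6 [178. 177. 242. 201.] [205.  185.2] 396
```

```bash
python3 - <<'E'
import cv2,numpy as np
a=cv2.imread("pics/scene.png")[90:290,170:430];b=cv2.imread("pics/side.png")[100:300,170:370]
a=cv2.resize(a,None,fx=1.7,fy=1.7,interpolation=3);b=cv2.resize(b,None,fx=1.7,fy=1.7,interpolation=3)
cv2.imwrite("pics/both.png",np.hstack([a,b]));print(np.hstack([a,b]).shape)
E
python3 - <<'E'
from h import *
p=read_camera("scene");q=read_camera("side")
for n,a,b in[("roller",(247,146.2),(314.7,156.8)),("spare",(229.9,130.9),(315.2,139.3)),("screw",(336.4,209.8),(306.2,250.9)),("rest",(314.6,211.1),(302.3,244.5))]:
    print(n,tri([ray(p,a),ray(q,b)]).round(3),at_z(p,a,.05).round(3),at_z(q,b,.05).round(3))
E
```

```text
(340, 782, 3)
roller [ 0.483 -0.218  0.034] [ 0.495 -0.203  0.05 ] [ 0.483 -0.203  0.05 ]
spare [ 0.488 -0.306  0.042] [ 0.493 -0.299  0.05 ] [ 0.488 -0.296  0.05 ]
screw [0.479 0.187 0.076] [0.461 0.175 0.05 ] [0.478 0.17  0.05 ]
rest [0.488 0.118 0.005] [0.514 0.137 0.05 ] [0.49  0.152 0.05 ]
```

View pics/both.png

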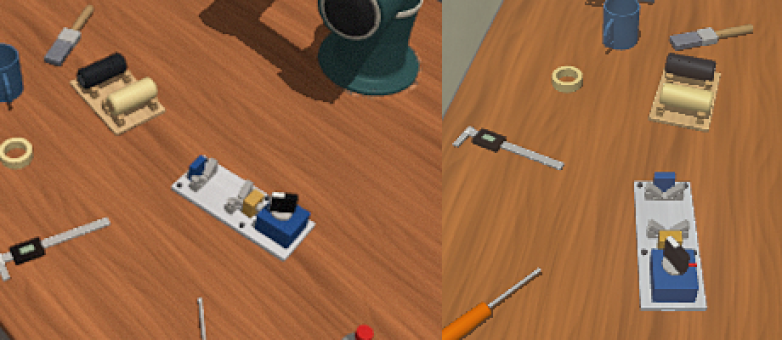

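The left (scene) view shows the cream roller near (247,146), on the rack's +y place, with the dark spare beside it at (230,131). In the rest, the stop points to −y and the thumbscrew to +y, at (336,210). I'll move the wrist camera over the rack next.

Emit:
{"name": "drive_tool", "arguments": {
  "rows": [
    [0,0,0,0.027,-0.025,0,1],
    [0,0,0,0.027,-0.025,0,1],
    [0,0,0,0.027,-0.025,0,1],
    [0,0,0,0.027,-0.025,0,1],
    [0,0,0,0.027,-0.025,0,1],
    [0,0,0,0.027,-0.025,0,1],
    [0,0,0,0.027,-0.025,0,1]
  ]
}}

```text
time: 1.48
tool_pos: [0.3061, -0.4372, 0.2315]
tcp_rot: [3.117, 0.386, 0.001]
wrist_force: [0.5, 0.0, 0.0]
width: 0.999
grip_force: 0.0
```

Emit:
{"name": "drive_tool", "arguments": {
  "rows": [
    [0,0,0,0.027,-0.025,0,1],
    [0,0,0,0.027,-0.025,0,1],
    [0,0,0,0.027,-0.025,0,1],
    [0,0,0,0.027,-0.025,0,1],
    [0,0,0,0.027,-0.025,0,1],
    [0,0,0,0.027,-0.025,0,1],
    [0,0,0,0,0,0,1],
    [0,0,0,0,0,0,1]
  ]
}}

```text
time: 2.15
tool_pos: [0.4268, -0.2521, 0.2315]
tcp_rot: [3.117, 0.393, 0.0]
wrist_force: [-0.2, -0.6, 0.0]
width: 1.004
grip_force: 0.0
```

```bash
cat >> h.py <<'E'
def tool():
    s=status.read_state();T=np.eye(4);T[:3,:3]=R.from_rotvec(s["tcp_rot"]).as_matrix();T[:3,3]=s["tool_pos"];return T
def wcam():
    T=tool();p=read_camera("wrist");p["W"]=T@np.array(p["mount"]);return p
def wray(p,uv):
    K=np.array(p["intrinsics"]);a=(uv[0]-K[0,2])/K[0,0];b=(uv[1]-K[1,2])/K[1,1];r=np.hypot(a,b)
    s=np.sinc(r/np.pi);d=np.array([a*s,-b*s,-np.cos(r)]);return p["W"][:3,3],p["W"][:3,:3]@d
def wproj(p,X):
    K=np.array(p["intrinsics"]);T=np.linalg.inv(p["W"]);c=T[:3,:3]@np.array(X)+T[:3,3]
    x,y,z=c[0],-c[1],-c[2];h=np.hypot(x,y);t=np.arctan2(h,z)
    return np.array([K[0,2]+K[0,0]*t*x/h,K[1,2]+K[1,1]*t*y/h])
def wat(p,uv,z):
    o,d=wray(p,uv);return o+d*(z-o[2])/d[2]
def yaw(): 
    T=tool();return np.degrees(np.arctan2(T[1,0],T[0,0]))
def go(xyz,yawd=None):
    """remaining move: turn about tool z (deg), then shift along tool axes after the turn"""
    T=tool();Rm=T[:3,:3];y0=yaw();t=0 if yawd is None else -((yawd-y0+180)%360-180)
    tilt=Rm@[0,0,1];R2=Rm@R.from_euler("z",t,degrees=True).as_matrix()
    d=R2.T@(np.array(xyz)-T[:3,3]);c=Rm.T@np.cross(tilt,[0,0,-1])
    print("pos",T[:3,3].round(4),"yaw",y0.round(2),"| turn z",np.round(t,2),"tilt fix",np.degrees(c).round(2),"| shift",d.round(4),"minrows",int(np.ceil(max(abs(d))/.04)))
E
python3 - <<'E'
from h import *
p=wcam();save(p,"w1");print(np.round(p["intrinsics"],1).tolist(),np.round(p["mount"],3).tolist(),tool().round(3).tolist())
for t in("roller","spare","rack"):
    for m in masks_of(p,t)[:2]: print(t,round(m["score"],2),np.round(m["bbox"]),cen(m["mask"]).round(1),m["mask"].sum(),wat(p,cen(m["mask"]),.045).round(4))
E
```

```text
[[297.3, 0.0, 255.7], [0.0, 297.3, 188.2], [0.0, 0.0, 1.0]] [[-0.0, 0.951, 0.309, 0.08], [1.0, 0.0, -0.0, -0.0], [-0.0, 0.309, -0.951, -0.143], [0.0, 0.0, 0.0, 1.0]] [[0.969, 0.247, 0.0, 0.426], [0.247, -0.969, -0.001, -0.253], [-0.0, 0.001, -1.0, 0.231], [0.0, 0.0, 0.0, 1.0]]
roller 0.94 [202.  54. 262. 155.] [232.1 103.6] 3663 [ 0.4889 -0.2095  0.045 ]
spare 0.97 [283.  79. 350. 172.] [314.9 126.7] 3342 [ 0.4876 -0.3052  0.045 ]
rack 0.67 [188.  47. 354. 179.] [267.3 108.5] 6360 [ 0.493  -0.2484  0.045 ]
```

View pics/w1.png

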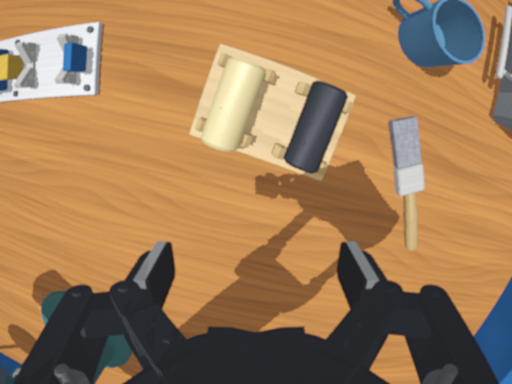

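The wrist view shows the cream roller at (233,103), lying nearly along the rack's x. The spare is at (315,127), and the end stop of the rest is at (75,55). Next I'll take a second view from the other side and fit a cylinder to both.

Emit:
{"name": "drive_tool", "arguments": {
  "rows": [
    [0,0,0,0.028,-0.016,0,1],
    [0,0,0,0.028,-0.016,0,1],
    [0,0,0,0.014,-0.03,0,1],
    [0,0,0,0,-0.03,0,1],
    [0,0,0,0,0,0,1],
    [0,0,0,0,0,0,1]
  ]
}}

```text
time: 2.85
tool_pos: [0.4708, -0.1475, 0.2311]
tcp_rot: [3.117, 0.387, -0.0]
wrist_force: [-0.3, -0.3, 0.2]
width: 0.999
grip_force: 0.0
```

```bash
cat >> h.py <<'E'
from scipy.optimize import least_squares
def contour(m):
    c,_=cv2.findContours(m.astype(np.uint8),cv2.RETR_EXTERNAL,cv2.CHAIN_APPROX_NONE)
    return cv2.convexHull(max(c,key=cv2.contourArea))[:,0].astype(float)
def sup(pts,n=72):  # support function of a point set, angle-sampled: silhouette of its hull
    a=np.linspace(0,2*np.pi,n,endpoint=False);return (pts@np.array([np.cos(a),np.sin(a)])).max(0)
def cyl(x,y,z,a,b=0):
    t=np.linspace(0,2*np.pi,40,endpoint=False);P=[]
    for s,r in((-.05,.018),(-.046,.022),(.046,.022),(.05,.018)): P.append(np.c_[np.full(40,s),r*np.cos(t),r*np.sin(t)])
    return np.vstack(P)@R.from_euler("ZY",[a,b]).as_matrix().T+[x,y,z]
def fit(views,model,x0,mask=None):
    S=[sup(contour(m)) for _,m in views]
    f=lambda x:np.concatenate([(sup(np.array([(wproj if "W" in p else proj)(p,X) for X in model(*x)]))-s) for (p,_),s in zip(views,S)])
    r=least_squares(f,x0,loss="soft_l1",x_scale=.01,diff_step=1e-3)
    return r.x,np.sqrt(np.mean(r.fun**2)),[round(float(np.sqrt(np.mean(v**2))),2) for v in np.split(f(r.x),len(S))]
import pickle
def keep(p,name,n):
    m=[k for k in masks_of(p,name)];return m
E
python3 - <<'E'
from h import *
p=wcam();save(p,"w2")
m=masks_of(p,"roller");print([(round(k["score"],2),np.round(k["bbox"]).tolist()) for k in m])
pickle.dump((p,m[0]["mask"]),open("v2.pkl","wb"))
# rebuild view 1 pose from the first image is not stored; fit this with fixed cams
v=[(p,m[0]["mask"])]
for n in("scene","side"):
    q=read_camera(n);k=masks_of(q,"roller")
    for j in k[:2]:print(n,round(j["score"],2),j["mask"].sum(),cen(j["mask"]).round())
    k=[j for j in k if j["mask"].sum()<700]
    if k: v.append((q,k[0]["mask"]))
for vv in(v[:1],v):print(fit(vv,cyl,[.488,-.21,.042,.03]))
E
```

```text
[(0.56, [281.0, 118.0, 345.0, 211.0])]
scene 0.85 361 [248. 146.]
side 0.6 386 [313. 157.]
(array([ 0.48731129, -0.21048286,  0.03755101, -0.1058269 ]), np.float64(0.44023825947605844), [0.44])
(array([ 0.48766037, -0.20987168,  0.04110775, -0.0985113 ]), np.float64(0.8764082527937507), [0.64, 1.02, 0.92])
```

```bash
python3 - <<'E'
from h import *
go([.4875,-.210,.11],-5.7)
E
```

```text
pos [ 0.4712 -0.1485  0.2313] yaw 14.03 | turn z 19.73 tilt fix [ 0.02 -0.    0.  ] | shift [0.0223 0.0595 0.1214] minrows 4
```

Emit:
{"name": "drive_tool", "arguments": {
  "rows": [
    [0,0,6.6,0,0,0,1],
    [0,0,6.6,0,0,0,1],
    [0,0,6.5,0,0,0,1],
    [0,0,0,0.0056,0.0149,0.03,1],
    [0,0,0,0.0056,0.0149,0.03,1],
    [0,0,0,0.0056,0.0149,0.03,1],
    [0,0,0,0.0055,0.0148,0.03,1],
    [0,0,0,0,0,0,1]
  ]
}}

```text
time: 3.82
tool_pos: [0.4838, -0.2095, 0.1049]
tcp_rot: [-3.134, 0.156, 0.015]
wrist_force: [-1.1, 0.2, -0.6]
width: 1.002
grip_force: 0.0
```

```bash
python3 - <<'E'
from h import *
p=wcam();save(p,"w3")
m=masks_of(p,"roller");print([(round(k["score"],2),np.round(k["bbox"]).tolist(),k["mask"].sum()) for k in m])
v=[(p,m[0]["mask"]),pickle.load(open("v2.pkl","rb"))]
for vv in(v[:1],v):print(fit(vv,cyl,[.488,-.21,.042,-.1]))
go([.4875,-.210,.022],-5.7)
E
```

```text
[(0.71, [224.0, 129.0, 287.0, 271.0], np.int64(8093))]
(array([ 0.48725501, -0.20942061,  0.04088623, -0.09372947]), np.float64(0.39882320106330765), [0.4])
(array([ 0.48744755, -0.20951627,  0.04091527, -0.096131  ]), np.float64(0.5685419985287066), [0.44, 0.67])
pos [ 0.4864 -0.2089  0.11  ] yaw -5.68 | turn z 0.02 tilt fix [-0.09  0.21  0.  ] | shift [0.0015 0.0011 0.088 ] minrows 3
```

View pics/w3.png

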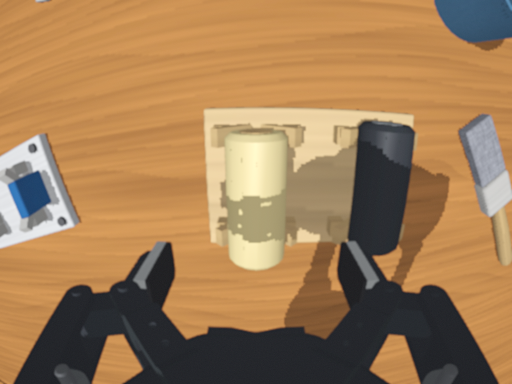

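The roller at (256,198) is centred between the open fingers, and the fitted axis height is 41 mm (42 expected). I'll go down and grip.

Emit:
{"name": "drive_tool", "arguments": {
  "rows": [
    [0,0,0,0.001,0.0005,0.03,1],
    [0,0,0,0,0,0.03,1],
    [0,0,0,0,0,0.018,1],
    [0,0,0,0,0,0.01,1],
    [0,0,0,0,0,0,1],
    [0,0,0,0,0,0,0.3],
    [0,0,0,0,0,0,0.3],
    [0,0,0,0,0,0,0.3]
  ],
  "force": 40
}}

```text
time: 4.58
tool_pos: [0.4905, -0.2101, 0.0255]
tcp_rot: [3.136, -0.152, 0.006]
wrist_force: [0.0, 0.6, -0.1]
width: 0.604
grip_force: 0.0
```

Emit:
{"name": "drive_tool", "arguments": {
  "rows": [
    [0,0,0,0,0,0,0.3],
    [0,0,0,0,0,0,0.3],
    [0,0,0,0,0,0,0.3],
    [0,0,0,0,0,0,0.3]
  ]
}}

```text
time: 4.92
tool_pos: [0.4902, -0.2101, 0.0255]
tcp_rot: [3.137, -0.152, 0.005]
wrist_force: [-1.3, 0.8, 4.6]
width: 0.501
grip_force: 39.9
```

Emit:
{"name": "drive_tool", "arguments": {
  "rows": [
    [0,0,0,0,0,-0.02,0.3],
    [0,0,0,0,0,-0.03,0.3],
    [0,0,0,0,0,-0.04,0.3],
    [0,0,0,0,0,-0.04,0.3],
    [0,0,0,0,0,-0.03,0.3],
    [0,0,0,0,0,-0.02,0.3],
    [0,0,0,0,0,0,0.3],
    [0,0,0,0,0,0,0.3]
  ]
}}

```text
time: 5.58
tool_pos: [0.4896, -0.2098, 0.2053]
tcp_rot: [3.136, -0.152, 0.006]
wrist_force: [-0.3, 0.6, -1.3]
width: 0.5
grip_force: 41.3
```

```bash
python3 - <<'E'
from h import *
s=status.read_state();print(s["width"],s["grip_force"],s["wrist_force"].round(2) if hasattr(s["wrist_force"],"round") else s["wrist_force"])
go([.47,.05,.25],90)
E
```

```text
0.5001782027191014 41.276317834854126 [-0.26  0.6  -1.32]
pos [ 0.4896 -0.2098  0.2053] yaw -5.56 | turn z -95.56 tilt fix [ 0.08 -0.23  0.  ] | shift [ 0.2597 -0.0194 -0.0453] minrows 7
```

Emit:
{"name": "drive_tool", "arguments": {
  "rows": [
    [0,0,-6.8,0,0,-0.006,0.3],
    [0,0,-6.8,0,0,-0.006,0.3],
    [0,0,-6.8,0,0,-0.006,0.3],
    [0,0,-6.8,0,0,-0.006,0.3],
    [0,0,-6.8,0,0,-0.006,0.3],
    [0,0,-6.8,0,0,-0.006,0.3],
    [0,0,-6.8,0,0,-0.006,0.3],
    [0,0,-6.8,0,0,0,0.3]
  ]
}}

```text
time: 6.25
tool_pos: [0.4879, -0.2089, 0.2437]
tcp_rot: [-2.855, -1.306, 0.003]
wrist_force: [-0.1, -0.5, -0.8]
width: 0.499
grip_force: 41.3
```

Emit:
{"name": "drive_tool", "arguments": {
  "rows": [
    [0,0,-6.8,0,0,0,0.3],
    [0,0,-6.8,0,0,0,0.3],
    [0,0,-6.8,0,0,0,0.3],
    [0,0,-6.8,0,0,0,0.3],
    [0,0,-6.8,0,0,0,0.3],
    [0,0,-6.8,0,0,0,0.3],
    [0,0,0,0.032,-0.002,0,0.3],
    [0,0,0,0.032,-0.002,0,0.3]
  ]
}}

```text
time: 6.92
tool_pos: [0.4835, -0.1452, 0.2422]
tcp_rot: [-2.228, -2.208, 0.003]
wrist_force: [1.1, 2.0, -1.1]
width: 0.498
grip_force: 41.3
```

Emit:
{"name": "drive_tool", "arguments": {
  "rows": [
    [0,0,0,0.032,-0.002,0,0.3],
    [0,0,0,0.032,-0.002,0,0.3],
    [0,0,0,0.032,-0.002,0,0.3],
    [0,0,0,0.032,-0.002,0,0.3],
    [0,0,0,0.032,-0.002,0,0.3],
    [0,0,0,0.032,-0.002,0,0.3],
    [0,0,0,0,0,0,0.3],
    [0,0,0,0,0,0,0.3]
  ]
}}

```text
time: 7.58
tool_pos: [0.4726, 0.0481, 0.2428]
tcp_rot: [-2.222, -2.217, 0.005]
wrist_force: [0.5, -0.6, -1.4]
width: 0.5
grip_force: 41.3
```

```bash
python3 - <<'E'
from h import *
print(tool().round(4).tolist(),yaw())
p=wcam();save(p,"w4")
L={}
for t in("roller","rest","jaw","screw"):
    m=masks_of(p,t);L[t]=[k["mask"] for k in m]
    for k in m[:2]: print(t,round(k["score"],2),np.round(k["bbox"]).tolist(),k["mask"].sum())
pickle.dump((p,L),open("v4.pkl","wb"))
E
```

```text
[[0.0026, 1.0, -0.0043, 0.4726], [1.0, -0.0026, -0.0005, 0.0481], [-0.0005, -0.0043, -1.0, 0.2428], [0.0, 0.0, 0.0, 1.0]] 89.85233174661352
roller 0.58 [207.0, 160.0, 306.0, 335.0] 14513
rest 0.68 [210.0, 160.0, 306.0, 334.0] 14468
rest 0.65 [212.0, 7.0, 320.0, 197.0] 12779
jaw 0.92 [251.0, 69.0, 287.0, 109.0] 767
screw 0.71 [239.0, 15.0, 283.0, 58.0] 1165
```

View pics/w4.png

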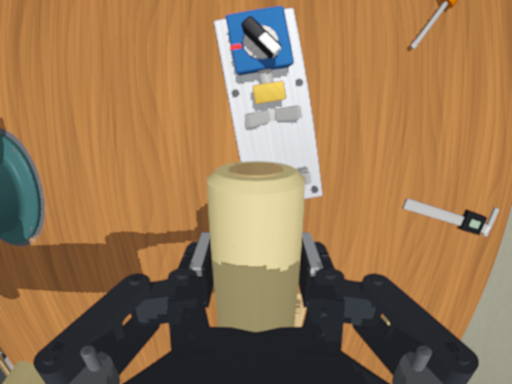

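The far end of the rest is clear: knob at (262,38), pointer at about (270,47), red mark at (236,47), jaw at (269,93). The held roller hides the stop end, so I'll take views from both sides.

Emit:
{"name": "drive_tool", "arguments": {
  "rows": [
    [0,0,0,0.004,0.036,0,0.3],
    [0,0,0,0.004,0.036,0,0.3],
    [0,0,0,0.004,0.036,0,0.3],
    [0,0,0,0,0.036,0,0.3],
    [0,0,0,0,0,0,0.3],
    [0,0,0,0,0,0,0.3],
    [0,0,0,0,0,0,0.3]
  ]
}}

```text
time: 8.42
tool_pos: [0.6178, 0.0568, 0.2444]
tcp_rot: [-2.229, -2.212, 0.003]
wrist_force: [0.2, 0.4, -0.2]
width: 0.499
grip_force: 41.5
```

```bash
cat > look.py <<'E'
import sys
from h import *
p=wcam();save(p,sys.argv[1]);L={}
for t in("roller","rest","jaw","screw"):
    m=masks_of(p,t);L[t]=[k["mask"] for k in m]
    for k in m[:2]: print(t,round(k["score"],2),np.round(k["bbox"]).tolist(),k["mask"].sum())
pickle.dump((p,L),open(sys.argv[1]+".pkl","wb"))
E
python3 look.py w5
```

```text
roller 0.82 [207.0, 160.0, 305.0, 335.0] 14534
roller 0.41 [101.0, 38.0, 150.0, 73.0] 1105
rest 0.92 [100.0, 19.0, 212.0, 211.0] 13619
jaw 0.97 [129.0, 81.0, 168.0, 119.0] 835
screw 0.73 [103.0, 39.0, 150.0, 73.0] 980
```

Emit:
{"name": "drive_tool", "arguments": {
  "rows": [
    [0,0,0,0,-0.038,0,0.3],
    [0,0,0,0,-0.038,0,0.3],
    [0,0,0,0,-0.038,0,0.3],
    [0,0,0,0,-0.038,0,0.3],
    [0,0,0,0,-0.038,0,0.3],
    [0,0,0,0,-0.03,0,0.3],
    [0,0,0,0,0,0,0.3],
    [0,0,0,0,0,0,0.3]
  ]
}}

```text
time: 9.33
tool_pos: [0.397, 0.0593, 0.2459]
tcp_rot: [2.226, 2.214, 0.004]
wrist_force: [0.8, 0.4, -0.9]
width: 0.506
grip_force: 41.6
```

```bash
python3 look.py w6; python3 -c "
import cv2,numpy as np
a=[cv2.imread(f'pics/w{i}.png') for i in(5,6)];cv2.imwrite('pics/w56.png',np.hstack([cv2.resize(a[0][:300,:400],(400,300)),cv2.resize(a[1][:300,112:],(400,300))]))"
```

```text
roller 0.78 [210.0, 160.0, 305.0, 336.0] 14509
rest 0.65 [272.0, 18.0, 370.0, 211.0] 13825
jaw 0.66 [311.0, 79.0, 352.0, 116.0] 868
screw 0.94 [308.0, 30.0, 353.0, 71.0] 1136
```

View pics/w56.png

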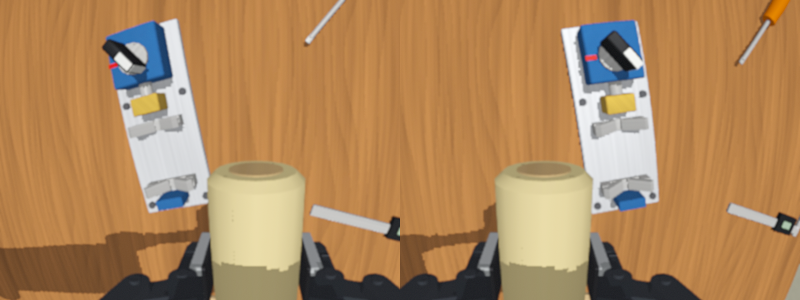

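```bash
cat >> h.py <<'E'
def box(x0,x1,y0,y1,z0,z1): return np.array([[a,b,c] for a in(x0,x1) for b in(y0,y1) for c in(z0,z1)])
def rest(x,y,z,a,th=None):
    P=[box(-.05,.05,-.078,.172,0,.012),box(-.033,.033,.095,.165,.012,.055),box(-.018,.018,-.066,-.05,.012,.052)]
    if th is not None: P.append(box(-.022,.022,-.007,.007,.061,.101)@R.from_euler("z",-th).as_matrix().T+[0,.125,0])
    return np.vstack(P)@R.from_euler("z",a).as_matrix().T+[x,y,z]
def knob(x,y,th,z=0): return box(-.022,.022,-.007,.007,.061,.101)@R.from_euler("z",th).as_matrix().T+[x,y,z]
E
python3 - <<'E'
from h import *
A=[pickle.load(open(f"w{i}.pkl","rb")) for i in(5,6)]
u=lambda L:(L["rest"][0]|L["screw"][0])
v=[(p,u(L)) for p,L in A]
x0=[.49,.06,0,.16,-2.24]
for vv in(v[:1],v[1:],v):
    r=fit(vv,rest,x0);print(r[0].round(4),r[2])
x=r[0]
for k in(0,1): print("rest hull rms",k)
# jaw centroid check, knob fit, roller in hand
Rz=R.from_euler("z",x[3]).as_matrix();loc=lambda X:(Rz.T@(np.array(X)-[x[0],x[1],0])).round(4)
print("jaw local",loc(tri([wray(p,cen(L["jaw"][0])) for p,L in A])))
print("screw local",loc(tri([wray(p,cen(L["screw"][0])) for p,L in A])))
k=fit([(p,L["screw"][0]) for p,L in A],knob,[.47,.185,x[3]+2.24,0]);print("knob",k[0].round(4),k[2],loc([k[0][0],k[0][1],0]),"screw",x[3]-k[0][2])
for p,L in A:
    T=p["W"]@np.linalg.inv(np.array(p["mount"]));hr=lambda X,Y,Z,a:(cyl(X,Y,Z,a))@T[:3,:3].T+T[:3,3]
    r=fit([(p,L["roller"][0])],hr,[0,0,-.019,0]);print("roller in tool",r[0].round(4),r[2])
E
```

```text
[ 0.4926  0.0642 -0.0091  0.1412 -2.1989] [1.28]
[ 0.5021  0.0643 -0.0059  0.181  -2.2234] [0.38]
[ 0.4996  0.0637 -0.0036  0.1706 -2.2038] [2.86, 1.17]
rest hull rms 0
rest hull rms 1
jaw local [0.0005 0.0721 0.0362]
screw local [-0.0003  0.1249  0.0715]
knob [ 0.4779  0.1865  2.3351 -0.0078] [3.01, 2.46] [-0.0006  0.1247  0.    ] screw -2.1644738078842436
roller in tool [-0.0052  0.0009 -0.0022  0.003 ] [4.03]
roller in tool [-0.0053  0.0009 -0.0013  0.0068] [3.79]
```

```bash
cat >> h.py <<'E'
def fit2(views,model,x0,sel,free=None):
    """sel: per-view list of bool masks over the 72 support directions"""
    S=[sup(contour(m)) for _,m in views]
    f=lambda x:np.concatenate([(sup(np.array([(wproj if "W" in p else proj)(p,X) for X in model(*x)]))-s)[k] for (p,_),s,k in zip(views,S,sel)])
    r=least_squares(f,x0,loss="soft_l1",x_scale=.01,diff_step=1e-3);return r.x,round(float(np.sqrt(np.mean(r.fun**2))),2)
ANG=np.degrees(np.linspace(0,2*np.pi,72,endpoint=False))
E
python3 - <<'E'
from h import *
A=[pickle.load(open(f"w{i}.pkl","rb")) for i in(5,6)]
al=np.ones(72,bool); s5=~((ANG>5)&(ANG<85))   # w5: lower right corner near the roller
s6=~((ANG>95)&(ANG<175))
v=[(p,L["rest"][0]|L["screw"][0]) for p,L in A]
r0=lambda x,y,a,th:rest(x,y,0,a,th)
for n,vv,ss,m,x0 in(("5",v[:1],[s5],r0,[.5,.064,.17,-2.2]),("6",v[1:],[s6],r0,[.5,.064,.17,-2.2]),("56",v,[s5,s6],r0,[.5,.064,.17,-2.2]),("56z",v,[s5,s6],rest,[.5,.064,0,.17,-2.2])):
    r=fit2(vv,m,x0,ss);print(n,r[0].round(4),r[1])
up=(ANG>185)&(ANG<355)
for p,L in A:
    T=p["W"]@np.linalg.inv(np.array(p["mount"]));hr=lambda X,Y,Z,a,b:(cyl(X,Y,Z,a,b))@T[:3,:3].T+T[:3,3]
    r=fit2([(p,L["roller"][0])],hr,[0,0,-.019,0,0],[up]);print("roller in tool",r[0].round(4),r[1])
x=[.5005,.064,.17]
out=[]
for (p,L),c,n in zip(A,(60,220),(5,6)):
    im=cv2.imread(f"pics/w{n}.png");im=cv2.resize(im,None,fx=3,fy=3,interpolation=3)
    r=fit2(v,r0,[.5,.064,.17,-2.2],[s5,s6])[0]
    for B in(box(-.05,.05,-.078,.172,.012,.012),box(-.033,.033,.095,.165,.055,.055),box(-.018,.018,-.05,-.05,.052,.052),box(-.0275,.0275,-.047,-.033,.046,.046),box(-.0275,.0275,.033,.047,.046,.046)):
        B=B@R.from_euler("z",r[2]).as_matrix().T+[r[0],r[1],0]
        for X in B:cv2.circle(im,tuple((3*wproj(p,X)+1).round().astype(int)),3,(0,255,0),1)
    out.append(im[30:630,3*c:3*c+390])
cv2.imwrite("pics/ov.png",np.hstack(out))
E
```

```text
5 [ 0.4995  0.0624  0.1685 -2.05  ] 1.58
6 [ 0.499   0.0629  0.1673 -2.1966] 1.07
56 [ 0.4992  0.0627  0.1675 -2.0355] 1.34
56z [ 0.4992  0.063  -0.003   0.1665 -2.1872] 1.16
roller in tool [-0.0032  0.0007 -0.0161  0.0073 -0.0142] 0.13
roller in tool [-0.0036  0.0007 -0.0142  0.0159 -0.0119] 0.17
```

View pics/ov.png

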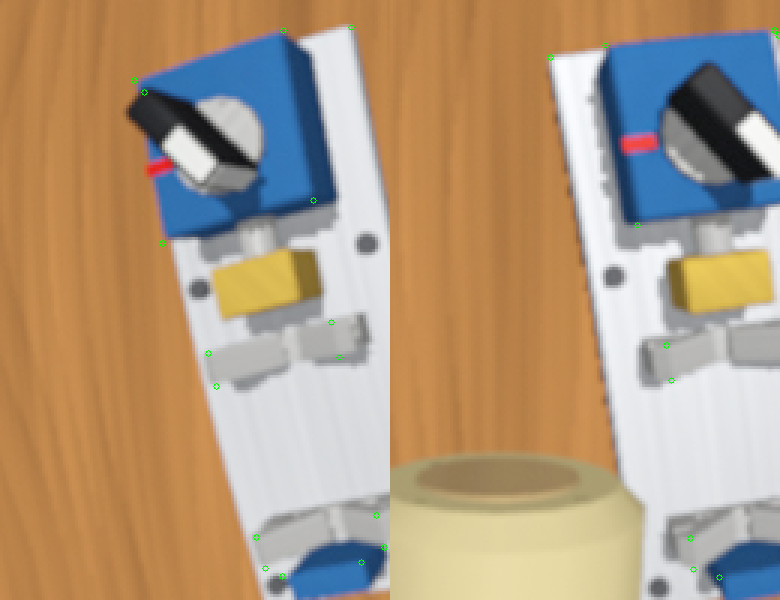

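The overlay matches the housing, vees and stop to about 1–3 px. Before placing, I'll take a closer view of the stop end with the tool aligned to the rest.

```bash
python3 - <<'E'
from h import *
go([.518,-.05,.16],99.6)
E
```

```text
pos [0.3994 0.0593 0.2456] yaw 89.63 | turn z -9.97 tilt fix [ 0.03 -0.    0.  ] | shift [-0.1275  0.0987  0.0857] minrows 4
```

Emit:
{"name": "drive_tool", "arguments": {
  "rows": [
    [0,0,-5,0,0,0,0.3],
    [0,0,-5,0,0,0,0.3],
    [0,0,0,-0.025,0.02,0.017,0.3],
    [0,0,0,-0.025,0.02,0.017,0.3],
    [0,0,0,-0.026,0.02,0.017,0.3],
    [0,0,0,-0.026,0.02,0.017,0.3],
    [0,0,0,-0.025,0.019,0.018,0.3],
    [0,0,0,0,0,0,0.3]
  ]
}}

```text
time: 10.25
tool_pos: [0.5193, -0.0528, 0.1544]
tcp_rot: [-2.028, -2.395, 0.006]
wrist_force: [-0.2, 0.3, -1.6]
width: 0.503
grip_force: 41.6
```

Emit:
{"name": "drive_tool", "arguments": {
  "rows": [
    [0,0,0,0,0,0,0.3],
    [0,0,0,0,0,0,0.3]
  ]
}}

```text
time: 10.42
tool_pos: [0.5172, -0.0494, 0.1586]
tcp_rot: [-2.027, -2.398, 0.001]
wrist_force: [-0.4, -0.7, -1.8]
width: 0.501
grip_force: 41.6
```

```bash
python3 look.py w7; python3 - <<'E'
from h import *
p,L=pickle.load(open("w7.pkl","rb"));print(tool().round(4)[:3,3],yaw())
im=cv2.imread("pics/w7.png");im=cv2.resize(im,None,fx=3,fy=3,interpolation=3)
for B in(box(-.05,.05,-.078,.172,.012,.012),box(-.018,.018,-.05,-.05,.052,.052),box(-.0275,.0275,-.047,-.033,.046,.046),box(-.0275,.0275,.033,.047,.046,.046)):
    B=B@R.from_euler("z",.1675).as_matrix().T+[.4992,.0627,0]
    for X in B:
        u=(3*wproj(p,X)+1);cv2.circle(im,tuple(u.round().astype(int)),3,(0,255,0),1);
cv2.imwrite("pics/ov7.png",im[0:560,400:1160])
E
```

```text
roller 0.69 [207.0, 160.0, 305.0, 335.0] 14600
rest 0.73 [203.0, 0.0, 311.0, 138.0] 14390
jaw 0.66 [237.0, 0.0, 279.0, 5.0] 112
screw 0.47 [158.0, 254.0, 217.0, 350.0] 643
[ 0.5173 -0.0487  0.1604] 99.70300026541236
```

View pics/ov7.png

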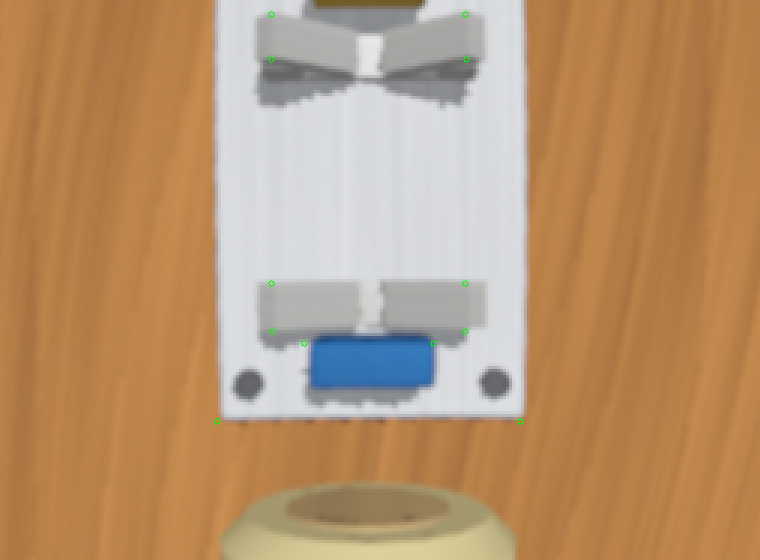

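The close view shows the vees at rows 15–60 and 283–330 and the stop edge at row 337 of the crop. The real rest sits about 1 mm from my model, towards +tool x and +tool y, so I'll correct for that and lay the roller in.

```bash
python3 - <<'E'
from h import *
go([.4983,.0702,.11],99.8)
E
```

```text
pos [ 0.5173 -0.0487  0.1604] yaw 99.7 | turn z -0.1 tilt fix [ 0.11  0.03 -0.  ] | shift [0.1204 0.0014 0.0504] minrows 4
```

Emit:
{"name": "drive_tool", "arguments": {
  "rows": [
    [0,0,-0.1,0.02,0,0,0.3],
    [0,0,0,0.03,0.0005,0.01,0.3],
    [0,0,0,0.03,0.0005,0.01,0.3],
    [0,0,0,0.025,0.0004,0.015,0.3],
    [0,0,0,0.0154,0,0.0154,0.3],
    [0,0,0,0,0,0,0.3],
    [0,0,0,0,0,0,0.3],
    [0,0,0,0,0,0,0.3]
  ]
}}

```text
time: 11.33
tool_pos: [0.4989, 0.0694, 0.1101]
tcp_rot: [2.022, 2.402, 0.002]
wrist_force: [0.0, -0.5, -1.0]
width: 0.504
grip_force: 41.6
```

```bash
python3 - <<'E'
from h import *
go([.4983,.0702,.036],99.8)
E
```

```text
pos [0.4989 0.0694 0.1101] yaw 99.8 | turn z -0.0 tilt fix [0.11 0.04 0.  ] | shift [ 0.0009 -0.0006  0.0741] minrows 2
```

Emit:
{"name": "drive_tool", "arguments": {
  "rows": [
    [0,0,0,0.0005,-0.0003,0.02,0.3],
    [0,0,0,0.0004,-0.0003,0.02,0.3],
    [0,0,0,0,0,0.014,0.3],
    [0,0,0,0,0,0.008,0.3],
    [0,0,0,0,0,0.006,0.3],
    [0,0,0,0,0,0.003,0.3],
    [0,0,0,0,0,0,0.3],
    [0,0,0,0,0,0,0.3]
  ]
}}

```text
time: 12.0
tool_pos: [0.4984, 0.0701, 0.0387]
tcp_rot: [2.025, 2.401, 0.002]
wrist_force: [-0.2, 0.5, -1.1]
width: 0.499
grip_force: 41.6
```

```bash
python3 - <<'E'
from h import *
s=status.read_state();print(s["wrist_force"],s["torque"],s["tool_pos"])
E
```

```text
[-0.19390244  0.50618071 -1.11124278] [ 0.01068729 -0.01590353  0.01180642] [0.4983732  0.07014957 0.03871032]
```

Emit:
{"name": "drive_tool", "arguments": {
  "rows": [
    [0,0,0,0,0,0.0015,0.3],
    [0,0,0,0,0,0.0015,0.3],
    [0,0,0,0,0,0,0.3],
    [0,0,0,0,0,0,0.3]
  ]
}}

```text
time: 12.33
tool_pos: [0.4976, 0.0704, 0.035]
tcp_rot: [2.025, 2.402, 0.0]
wrist_force: [0.1, 0.9, -1.3]
width: 0.502
grip_force: 41.6
```

Emit:
{"name": "drive_tool", "arguments": {
  "rows": [
    [0,0,0,0,0,0.001,0.3],
    [0,0,0,0,0,0,0.3],
    [0,0,0,0,0,0.001,0.3],
    [0,0,0,0,0,0,0.3],
    [0,0,0,0,0,0,0.3]
  ]
}}

```text
time: 12.75
tool_pos: [0.4976, 0.0703, 0.0335]
tcp_rot: [2.024, 2.402, -0.0]
wrist_force: [-2.4, -0.9, 5.8]
width: 0.501
grip_force: 42.2
```

Contact shows as +6 N in z at TCP height 33.5 mm, where I expected it. Releasing.

Emit:
{"name": "drive_tool", "arguments": {
  "rows": [
    [0,0,0,0,0,0,0.56],
    [0,0,0,0,0,0,0.62],
    [0,0,0,0,0,0,0.7],
    [0,0,0,0,0,0,0.85],
    [0,0,0,0,0,0,1],
    [0,0,0,0,0,0,1],
    [0,0,0,0,0,0,1],
    [0,0,0,0,0,0,1]
  ]
}}

```text
time: 13.42
tool_pos: [0.4975, 0.0703, 0.0328]
tcp_rot: [-2.025, -2.402, 0.0]
wrist_force: [-0.6, 0.3, 0.0]
width: 1.001
grip_force: 0.0
```

Emit:
{"name": "drive_tool", "arguments": {
  "rows": [
    [0,0,0,0,0,-0.01,1],
    [0,0,0,0,0,-0.025,1],
    [0,0,0,0,0,-0.035,1],
    [0,0,0,0,0,-0.035,1],
    [0,0,0,0,0,-0.035,1],
    [0,0,0,0,0,-0.01,1],
    [0,0,0,0,0,0,1],
    [0,0,0,0,0,0,1]
  ]
}}

```text
time: 14.08
tool_pos: [0.4978, 0.0704, 0.1836]
tcp_rot: [2.024, 2.401, 0.002]
wrist_force: [-0.4, 0.2, -0.8]
width: 1.006
grip_force: 0.0
```

```bash
python3 look.py w8; python3 - <<'E'
from h import *
p,L=pickle.load(open("w8.pkl","rb"));print(tool().round(4)[:3,3],yaw())
for m in L["roller"][:1]:
    r=fit([(p,m)],cyl,[.4996,.067,.05,1.74]);print("roller",r[0].round(4),r[2])
    d=R.from_euler("z",-.172).as_matrix()@(r[0][:3]-[.5002,.0637,0]);print("local",d.round(4))
    print("4dof z fixed",fit([(p,m)],lambda x,y,a:cyl(x,y,.05,a),[.4996,.067,1.74]))
E
```

```text
roller 0.94 [231.0, 125.0, 280.0, 238.0] 4847
roller 0.51 [180.0, 314.0, 260.0, 340.0] 689
rest 0.76 [205.0, 14.0, 303.0, 244.0] 15860
rest 0.4 [235.0, 19.0, 275.0, 75.0] 1798
jaw 0.71 [236.0, 84.0, 279.0, 129.0] 1250
screw 0.59 [231.0, 20.0, 277.0, 74.0] 1780
[0.496  0.0702 0.1806] 99.73765803118667
roller [0.499  0.068  0.0508 1.7392] [0.33]
local [-0.0005  0.0045  0.0508]
4dof z fixed (array([0.49900005, 0.067838  , 1.73908364]), np.float64(0.35261032020272864), [0.35])
```

View pics/w8.png

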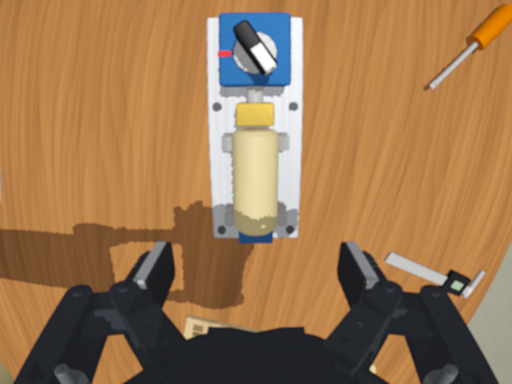

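The roller lies level in both vees (fitted height 50.8 mm), between the stop at (256,238) and the jaw at (256,113). The knob is at (255,47), with its pointer at lower right. Now I'll fit the knob.

```bash
python3 - <<'E'
from h import *
p,L=pickle.load(open("w8.pkl","rb"))
A=[pickle.load(open(f"w{i}.pkl","rb")) for i in(5,6)]
# keep only the bar's dark/white pixels: rectangle direction from the top of the bar via colour
for n,(q,l) in(("8",(p,L)),("5",A[0]),("6",A[1])):
    m=l["screw"][0];c=np.array(q["color"]).astype(int)
    hsv=cv2.cvtColor(np.array(q["color"]),cv2.COLOR_RGB2HSV);mm=cv2.dilate(m.astype(np.uint8),np.ones((9,9)))>0
    dark=mm&(hsv[...,2]<75);k,lab,st,ce=cv2.connectedComponentsWithStats(dark.astype(np.uint8));dark=lab==1+np.argmax(st[1:,4])
    r=fit([(q,m)],lambda x,y,a:knob(x,y,a),[.4788,.1869,2.4])
    print(n,"fit",r[0].round(4),np.degrees(r[0][2]).round(1),r[2],dark.sum())
    v,u=np.nonzero(dark|(mm&(hsv[...,2]>225)&(hsv[...,1]<30)))
    P=np.array([wat(q,(a,b),.101)[:2] for a,b in zip(u,v)]);w,V=np.linalg.eigh(np.cov(P.T));print("pca",np.degrees(np.arctan2(V[1,1],V[0,1])).round(1),P.mean(0).round(4))
go([.4788,.1869,.13],99.8)
E
```

```text
8 fit [0.4779 0.1853 2.35  ] 134.6 [3.57] 376
pca 139.8 [0.4796 0.1836]
5 fit [0.4808 0.1872 2.2752] 130.4 [2.85] 381
pca 143.9 [0.4837 0.1868]
6 fit [0.4757 0.184  2.3234] 133.1 [2.46] 569
pca 138.2 [0.4734 0.1832]
pos [0.496  0.0702 0.1806] yaw 99.74 | turn z -0.06 tilt fix [-0.24 -0.02  0.  ] | shift [0.1179 0.0031 0.0507] minrows 3
```

Emit:
{"name": "drive_tool", "arguments": {
  "rows": [
    [0,0,0,0.039,0.001,0,1],
    [0,0,0,0.039,0.001,0.01,1],
    [0,0,0,0.039,0.001,0.02,1],
    [0,0,-6.4,0,0,0,1],
    [0,0,-6.4,0,0,0,1],
    [0,0,-6.4,0,0,0,1],
    [0,0,-6.4,0,0,0,1],
    [0,0,-6.4,0,0,0,1]
  ]
}}

```text
time: 15.0
tool_pos: [0.4799, 0.1842, 0.1522]
tcp_rot: [-1.275, -2.869, 0.003]
wrist_force: [0.6, 0.2, -0.3]
width: 1.005
grip_force: 0.0
```

Emit:
{"name": "drive_tool", "arguments": {
  "rows": [
    [0,0,-6.2,0,0,0,1],
    [0,0,0,0,0,0,1],
    [0,0,0,0,0,0,1],
    [0,0,0,0,0,0,1]
  ]
}}

```text
time: 15.33
tool_pos: [0.4805, 0.1841, 0.1531]
tcp_rot: [-1.131, -2.93, 0.001]
wrist_force: [0.1, 0.7, -0.1]
width: 0.999
grip_force: 0.0
```

```bash
python3 look.py w9; python3 - <<'E'
from h import *
p,L=pickle.load(open("w9.pkl","rb"));T=p["W"]@np.linalg.inv(np.array(p["mount"]));print(T[:3,3].round(4),yaw())
print("knob axis top projected",wproj(p,[.4788,.1869,.101]))
go([.4788,.1869,.067])
im=cv2.resize(cv2.imread("pics/w9.png"),None,fx=3,fy=3,interpolation=3)
u=wproj(p,[.4788,.1869,.101])*3
for X in knob(.4788,.1869,np.radians(yaw())):
    if X[2]>.1: cv2.circle(im,tuple((3*wproj(p,X)+1).round().astype(int)),3,(0,255,0),1)
x,y=int(u[0]),int(u[1]);x0,y0=max(0,x-260),max(0,y-220);print(x0,y0);cv2.imwrite("pics/k9.png",im[y0:y0+440,x0:x0+520])
E
```

```text
roller 0.92 [162.0, 226.0, 227.0, 318.0] 2759
rest 0.8 [123.0, 105.0, 323.0, 315.0] 14428
jaw 0.9 [197.0, 199.0, 242.0, 247.0] 1339
jaw 0.62 [128.0, 106.0, 325.0, 318.0] 14466
screw 0.59 [228.0, 162.0, 278.0, 232.0] 2026
[0.4805 0.1841 0.1531] 137.89372839817003
knob axis top projected [255.97375013 204.53295376]
pos [0.4809 0.1842 0.1538] yaw 137.89 | turn z 0 tilt fix [-0. -0.  0.] | shift [0.0034 0.0006 0.0868] minrows 3
507 393
```

View pics/k9.png

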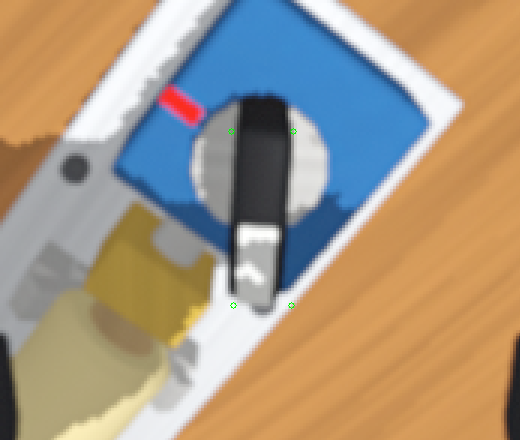

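The knob's bar (crop x 235–290) is rotated about 3° clockwise from the tool, so its yaw is about 135°. I'll check the axis using the centre of the collar disc at crop (260,163).

```bash
python3 - <<'E'
from h import *
p,L=pickle.load(open("w9.pkl","rb"))
for z in(.055,.058,.061): print(z,wat(p,(255.5,185.3),z).round(4))
c=np.array(p["color"]);hsv=cv2.cvtColor(c,cv2.COLOR_RGB2HSV)
m=np.zeros(hsv.shape[:2],bool);m[155:245,225:285]=1
dark=m&(hsv[...,2]<80)&(hsv[...,1]<120);n,lab,st,ce=cv2.connectedComponentsWithStats(dark.astype(np.uint8));dark=lab==1+np.argmax(st[1:,4]);print(st[1:,4].max(),ce.round(1)[1+np.argmax(st[1:,4])])
print(cv2.minAreaRect(np.argwhere(dark)[:,::-1].astype(np.int32)))
w=m&(hsv[...,2]>200)&(hsv[...,1]<40)&(np.arange(384)[:,None]>200);print("white",cen(w),w.sum())
go([.4788,.1869,.067],135)
E
```

```text
0.055 [0.4788 0.1864 0.055 ]
0.058 [0.4781 0.1871 0.058 ]
0.061 [0.4774 0.1877 0.061 ]
779 [255.5 187.1]
((255.09898376464844, 195.61422729492188), (17.954256057739258, 63.90860366821289), 4.085616588592529)
white [252.85148515 229.13366337] 606
pos [0.4809 0.1842 0.1538] yaw 137.89 | turn z 2.89 tilt fix [-0. -0.  0.] | shift [0.0034 0.0004 0.0868] minrows 3
```

Emit:
{"name": "drive_tool", "arguments": {
  "rows": [
    [0,0,3.4,0,0,0,1],
    [0,0,0,0.0017,0,0.03,1],
    [0,0,0,0.0017,0.0002,0.03,1],
    [0,0,0,0,0,0.018,1],
    [0,0,0,0,0,0.007,1],
    [0,0,0,0,0,0,1],
    [0,0,0,0,0,0,0.5],
    [0,0,0,0,0,0,0.3]
  ],
  "force": 30
}}

```text
time: 16.25
tool_pos: [0.4802, 0.1872, 0.0705]
tcp_rot: [1.213, 2.895, 0.003]
wrist_force: [1.1, 0.1, -0.9]
width: 0.75
grip_force: 0.0
```

Emit:
{"name": "drive_tool", "arguments": {
  "rows": [
    [0,0,0,0,0,0,0.2],
    [0,0,0,0,0,0,0.05],
    [0,0,0,0,0,0,0],
    [0,0,0,0,0,0,0],
    [0,0,0,0,0,0,0],
    [0,0,0,0,0,0,0],
    [0,0,0,0,0,0,0],
    [0,0,0,0,0,0,0]
  ]
}}

```text
time: 16.92
tool_pos: [0.478, 0.1857, 0.0697]
tcp_rot: [-1.213, -2.897, 0.004]
wrist_force: [-4.6, -5.0, 8.7]
width: 0.161
grip_force: 31.0
```

```bash
python3 - <<'E'
from h import *
s=status.read_state();print({k:np.round(s[k],3) for k in("time","wrist_force","torque","width","grip_force","q")})
go([.4786,.1869,.067],134.5)
E
```

```text
{'time': np.float64(16.917), 'wrist_force': array([-4.557, -4.97 ,  8.657]), 'torque': array([-0.753,  0.687,  0.018]), 'width': np.float64(0.161), 'grip_force': np.float64(30.991), 'q': array([ 3.230e-01,  1.220e-01,  2.096e+00, -2.000e-03,  9.260e-01,
       -4.540e-01])}
pos [0.478  0.1857 0.0697] yaw 134.57 | turn z 0.07 tilt fix [-0.15  0.02 -0.  ] | shift [0.0004 0.0013 0.0027] minrows 1
```

Gripped: the opening is 13.7 mm, matching the 14 mm bar. I'll centre out the small side force, then turn clockwise.

Emit:
{"name": "drive_tool", "arguments": {
  "rows": [
    [0,0,0,0,-0.0015,0,0],
    [0,0,5,0,0,0,0],
    [0,0,5,0,0,0,0],
    [0,0,5,0,0,0,0],
    [0,0,5,0,0,0,0],
    [0,0,5,0,0,0,0],
    [0,0,5,0,0,0,0],
    [0,0,0,0,0,0,0]
  ],
  "force": 40
}}

```text
time: 17.58
tool_pos: [0.4774, 0.1853, 0.0698]
tcp_rot: [1.927, 2.481, -0.001]
wrist_force: [-3.1, -2.6, 7.1]
width: 0.162
grip_force: 40.7
```

Emit:
{"name": "drive_tool", "arguments": {
  "rows": [
    [0,0,5,0,0,0,0],
    [0,0,5,0,0,0,0],
    [0,0,5,0,0,0,0],
    [0,0,5,0,0,0,0],
    [0,0,5,0,0,0,0],
    [0,0,5,0,0,0,0],
    [0,0,0,0,0,0,0]
  ]
}}

```text
time: 18.17
tool_pos: [0.4769, 0.1853, 0.0698]
tcp_rot: [-2.503, -1.898, 0.003]
wrist_force: [-5.0, -2.6, 8.6]
width: 0.162
grip_force: 41.0
```

```bash
python3 - <<'E'
from h import *
s=status.read_state();print({k:np.round(s[k],3) for k in("time","wrist_force","torque","width","grip_force")})
T=tool();print("force in tool",(T[:3,:3].T@np.array(s["wrist_force"])).round(1))
go([.4786,.1869,.067],10)
E
```

```text
{'time': np.float64(18.167), 'wrist_force': array([-5.028, -2.557,  8.619]), 'torque': array([-0.437,  0.652, -0.019]), 'width': np.float64(0.162), 'grip_force': np.float64(40.961)}
force in tool [-3.8 -4.2 -8.6]
pos [0.4769 0.1853 0.0698] yaw 74.34 | turn z 64.34 tilt fix [-0.08  0.08 -0.  ] | shift [ 0.002  -0.0013  0.0028] minrows 1
```

Emit:
{"name": "drive_tool", "arguments": {
  "rows": [
    [0,0,5,-0.001,-0.001,0,0],
    [0,0,5,0,0,0,0],
    [0,0,5,0,0,0,0],
    [0,0,5,0,0,0,0],
    [0,0,5,0,0,0,0],
    [0,0,5,0,0,0,0],
    [0,0,5,0,0,0,0],
    [0,0,5,0,0,0,0]
  ]
}}

```text
time: 18.83
tool_pos: [0.4762, 0.1856, 0.0698]
tcp_rot: [-3.001, -0.926, 0.0]
wrist_force: [-3.8, 1.9, 5.8]
width: 0.156
grip_force: 40.6
```

Emit:
{"name": "drive_tool", "arguments": {
  "rows": [
    [0,0,5,0,0,0,0],
    [0,0,5,0,0,0,0],
    [0,0,4,0,0,0,0],
    [0,0,4,0,0,0,0],
    [0,0,2,0,0,0,0],
    [0,0,0,0,0,0,0],
    [0,0,0,0,0,0,0]
  ]
}}

```text
time: 19.42
tool_pos: [0.476, 0.186, 0.0698]
tcp_rot: [-3.115, -0.397, 0.001]
wrist_force: [-4.0, 2.3, 5.8]
width: 0.157
grip_force: 40.6
```

```bash
cat > st.py <<'E'
from h import *
s=status.read_state();print({k:np.round(s[k],3).tolist() for k in("time","wrist_force","torque","width","grip_force","q")})
T=tool();print("force in tool",(T[:3,:3].T@np.array(s["wrist_force"])).round(1),"yaw",yaw())
E
python3 st.py
```

```text
{'time': 19.417, 'wrist_force': [-4.044, 2.255, 5.761], 'torque': [0.318, 0.567, -0.056], 'width': 0.157, 'grip_force': 40.599, 'q': [0.323, 0.117, 2.102, 0.002, 0.923, 1.639]}
force in tool [-3.4 -3.2 -5.8] yaw 14.508990202146252
```

Emit:
{"name": "drive_tool", "arguments": {
  "rows": [
    [0,0,1.5,0,0,0,0],
    [0,0,1.5,0,0,0,0],
    [0,0,1.5,0,0,0,0],
    [0,0,1.5,0,0,0,0],
    [0,0,0,0,0,0,0],
    [0,0,0,0,0,0,0]
  ]
}}

```text
time: 19.92
tool_pos: [0.476, 0.1861, 0.0698]
tcp_rot: [-3.132, -0.238, 0.001]
wrist_force: [-4.0, 3.4, 6.5]
width: 0.156
grip_force: 45.4
```

```bash
python3 st.py
```

```text
{'time': 19.917, 'wrist_force': [-4.04, 3.429, 6.457], 'torque': [0.458, 0.686, 0.958], 'width': 0.156, 'grip_force': 45.419, 'q': [0.323, 0.117, 2.102, 0.001, 0.923, 1.742]}
force in tool [-3.5 -4.  -6.5] yaw 8.68068281925604
```

The torque rose from 0.06 to 0.96 N m at yaw 8.7°, against a rest yaw of about 9.8°, so the screw is seated. I'll hold briefly, then back off 90°.

Emit:
{"name": "drive_tool", "arguments": {
  "rows": [
    [0,0,0,0,0,0,0],
    [0,0,0,0,0,0,0],
    [0,0,0,0,0,0,0]
  ]
}}

```text
time: 20.17
tool_pos: [0.476, 0.1861, 0.0698]
tcp_rot: [-3.132, -0.238, 0.001]
wrist_force: [-2.9, 3.3, 6.0]
width: 0.16
grip_force: 45.4
```

```bash
python3 st.py; python3 look.py w10; python3 - <<'E'
from h import *
p,L=pickle.load(open("w10.pkl","rb"))
c,s=read_camera("scene"),read_camera("side");v=[]
for q in(c,s):
    k=[j for j in masks_of(q,"roller") if 150<j["mask"].sum()<900];
    for j in k: print(j["score"],j["bbox"],j["mask"].sum())
    print("expected px",proj(q,[.5,.0645,.05]))
E
```

```text
{'time': 20.167, 'wrist_force': [-2.871, 3.341, 6.024], 'torque': [0.495, 0.705, 0.929], 'width': 0.16, 'grip_force': 45.364, 'q': [0.323, 0.117, 2.101, 0.001, 0.923, 1.742]}
force in tool [-2.3 -3.7 -6. ] yaw 8.686349509984169
roller 0.8 [370.0, 187.0, 501.0, 260.0] 7943
rest 0.85 [186.0, 134.0, 502.0, 311.0] 29419
jaw 0.57 [306.0, 179.0, 373.0, 251.0] 3150
screw 0.96 [221.0, 203.0, 286.0, 315.0] 3844
0.84 [287.9, 182.0, 320.8, 206.6] 429
0.18 [218.9, 120.9, 243.7, 142.7] 340
expected px [301.16356667 194.17011263]
0.72 [295.5, 199.5, 300.8, 234.8] 152
expected px [301.62890378 218.46737377]
```

```bash
python3 - <<'E'
from h import *
p,L=pickle.load(open("w10.pkl","rb"));m=L["roller"][0]
r=fit([(p,m)],lambda x,y,a:cyl(x,y,.05,a),[.4996,.065,1.74])
print("roller",r[0].round(4),r[2],"local",(R.from_euler("z",-.172).as_matrix()@np.array([r[0][0]-.5002,r[0][1]-.0637,0])).round(4))
im=cv2.resize(cv2.imread("pics/w10.png")[110:320,170:512],None,fx=2.2,fy=2.2,interpolation=3);cv2.imwrite("pics/c10.png",im)
E
```

```text
roller [0.4991 0.0629 1.7448] [1.37] local [-0.0012 -0.0006  0.    ]
```

View pics/c10.png

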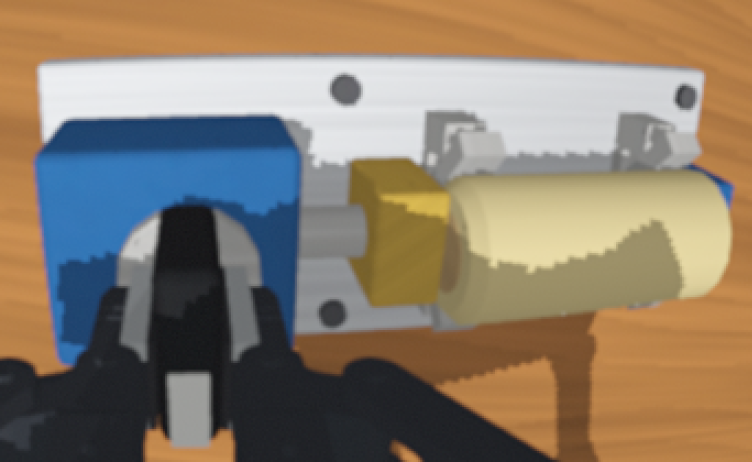

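The jaw at (405,235) touches the roller's end, the fitted roller offset is y ≈ −0.6 mm (home), and the bar is square to the housing. Now I'll back off a quarter turn.

Emit:
{"name": "drive_tool", "arguments": {
  "rows": [
    [0,0,-5,0,0,0,0],
    [0,0,-5,0,0,0,0],
    [0,0,-5,0,0,0,0],
    [0,0,-5,0,0,0,0],
    [0,0,-5,0,0,0,0],
    [0,0,-5,0,0,0,0],
    [0,0,-5,0,0,0,0],
    [0,0,-5,0,0,0,0]
  ]
}}

```text
time: 21.28
tool_pos: [0.4764, 0.1855, 0.0698]
tcp_rot: [-2.861, -1.297, -0.001]
wrist_force: [-3.1, 0.4, 5.1]
width: 0.153
grip_force: 40.5
```

Emit:
{"name": "drive_tool", "arguments": {
  "rows": [
    [0,0,-5,0,0,0,0],
    [0,0,-5,0,0,0,0],
    [0,0,-5,0,0,0,0],
    [0,0,-5,0,0,0,0],
    [0,0,-5,0,0,0,0],
    [0,0,-5,0,0,0,0],
    [0,0,-5,0,0,0,0],
    [0,0,-5,0,0,0,0]
  ]
}}

```text
time: 21.95
tool_pos: [0.4771, 0.1852, 0.0698]
tcp_rot: [2.244, 2.197, 0.002]
wrist_force: [-0.0, -1.0, 3.1]
width: 0.158
grip_force: 40.2
```

Emit:
{"name": "drive_tool", "arguments": {
  "rows": [
    [0,0,-5,0,0,0,0],
    [0,0,-4,0,0,0,0],
    [0,0,-2,0,0,0,0],
    [0,0,0,0,0,0,0],
    [0,0,0,0,0,0,0],
    [0,0,0,0,0,0,0],
    [0,0,0,0,0,0,0],
    [0,0,0,0,0,0,0]
  ]
}}

```text
time: 22.62
tool_pos: [0.4773, 0.1853, 0.0698]
tcp_rot: [2.029, 2.397, 0.002]
wrist_force: [-0.2, -0.7, 5.8]
width: 0.154
grip_force: 40.5
```

```bash
python3 st.py; python3 look.py w11; python3 - <<'E'
from h import *
p,L=pickle.load(open("w11.pkl","rb"));m=L["roller"][0]
r=fit([(p,m)],lambda x,y,a:cyl(x,y,.05,a),[.4996,.065,1.74])
print("roller",r[0].round(4),r[2],"local",(R.from_euler("z",-.172).as_matrix()@np.array([r[0][0]-.5002,r[0][1]-.0637,0])).round(4))
E
```

```text
{'time': 22.617, 'wrist_force': [-0.191, -0.717, 5.84], 'torque': [-0.107, -0.002, 0.018], 'width': 0.154, 'grip_force': 40.459, 'q': [0.322, 0.118, 2.101, -0.0, 0.921, 0.156]}
force in tool [-0.7 -0.3 -5.8] yaw 99.49361612335551
roller 0.96 [233.0, 312.0, 278.0, 334.0] 690
roller 0.29 [440.0, 361.0, 493.0, 384.0] 527
rest 0.89 [182.0, 139.0, 324.0, 310.0] 17004
jaw 0.57 [236.0, 306.0, 275.0, 316.0] 102
screw 0.91 [225.0, 203.0, 287.0, 312.0] 3733
screw 0.24 [236.0, 303.0, 278.0, 317.0] 175
roller [0.5001 0.0573 1.7409] [39.35] local [-0.0012 -0.0063  0.    ]
```

```bash
python3 -c "
from workcell import workorder
print(workorder.finish_job())"
```

```text
the job is handed in; nothing more can be done
None
```

I laid the cream roller in the vees, turned the thumbscrew until it seated with the roller home against the stop, backed it off about 90°, and handed the job in at about 22.8 s still gripping the thumbscrew; the hand-in returned no verdict, and the roller was hidden from the wrist camera after the back-off, so its last check was at the seated position.

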